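# Free the stencil-printing carousel and bring the blue frame down on the board

### The arm

A 6-joint arm with a two-finger parallel gripper is mounted at the origin on a cart in front of the work surface, level with it; the furniture and walls round the work are solid. World frame = base frame: x ahead of the robot, y to its left, z up, the work surface at z = 0. Lengths are in m, angles in degrees, forces in N, time in s.
With the tool pointing down it reaches from about 0.275 to 0.975 m from the base axis. Payload 8.4 kg.
Tool frame: the origin (TCP) lies at the very end of the fingers, on their centre line; the grasp point (between the pads) lies 19 mm behind it (manip.grip_depth is the distance from the TCP to the grasp point, in m); z points along the fingers, y is the line along which they close (so a half turn about z gives the same grasp; the last joint's range is limited). The gripper opens to 92 mm and grips with 3 to 60 N. Pads are 20 mm wide; open, the fingers measure 128 mm over their backs; the gripper's body (75 mm by 189 mm) begins 69 mm behind the grasp point.
Start: joints at [-77.028, 20.225, 93.587, -0, 66.188, -0.138], TCP at [0.142, -0.609, 0.215] pointing down, gripper open.
Joint ranges: [-150.9, 150.9], [-52.94, 120.26], [3.33, 152.33], [-74.26, 254.26], [0, 154.13], [-172.89, 172.89]. Speed limits (degrees/s): [127.2, 127.2, 159.86, 180, 180, 180].

### API

Orientations are given as a 3x3 rotation matrix whose columns are the frame's x, y, z axes.
In Python, from plant import get_obs, viewer, order, manip gives the robot as it stands.
- The arm moves only by the shell command python3 -m handwheel 'ROWS' [FORCE]. ROWS is JSON, a list of rows, each a list of 7 numbers: the shift along the tool's x, y, z in m, then the turn, a rotation vector about the tool's x, y, z in rad, then the closure, from -1 (fully open) to 1 (shut). In form: [[tx, ty, tz, rx, ry, rz, grip], ...]. A call has 1 to 5 rows; each row shifts and turns the commanded pose from where the row before left it, along the tool's axes as they then stand; what a row does not reach is not made up. A row lasts 1/10 s, in which the tool goes at most 50 mm and 8.59 degrees, less where a joint would pass 70% of its speed; a pose out of reach is approached as far as the arm can. A call with a gripper value outside its range is refused whole. The fingers move at their own pace and stop on an object; FORCE is the grip in N (left out, the last holds). Time passes only in rows, so rows that do not move let the fingers close. It gives the time, the measured TCP pose, the force, the opening and the grip force at its end, in the units of the state.
- get_obs(): the state, without advancing time (a new reading comes with each control period).
- viewer.get_image(name): name is "scene" or "top" or "wrist"; returns a dict with "color" (400x640x3 uint8, red, green, blue), "fx", "fy", "cx", "cy" (pixels), "R" (3x3) and "t" (3): a world point X has camera coordinates R X + t; the wrist camera has in their place "tool_from_camera" (4x4, takes a point from camera to tool coordinates, whose origin is the TCP and whose axes are the flange's). Camera axes: x right, y down, z forward; pixel columns grow to the right and rows downward; lengths in m; the calibration is good to about 2 mm. A picture is of the moment at which its call begins: read the wrist's pose just before it. There is no depth.
- order.job_done(): hands the job in; it is judged then, once.
The state is a dict: "time": time; "joint_positions": joint angles; "joint_velocities": joint speeds; "joint_torque": joint torques, N m; "tool_pos": TCP position; "eef_rot": TCP orientation; "ft_force": force on the tool from outside, world axes, zero at the start; "moment": the same for the moment, N m; "width": opening from 0.0 (shut) to 1.0 (fully open); "finger_force": force on a finger pad.
Only numpy, scipy, OpenCV 4.12 (cv2) and the standard library are available. Lean on these libraries where they do the work, as an engineer would, in place of code of your own. Each camera call takes 0.05 s, during which the arm holds its last target. There are 200 camera calls.

### The job

The card-printing carousel is wanted with its blue stencil, but a paint bottle has been left standing in the way of the swinging frame and the stapler is lying on the printing board. Put the bottle (upright) and the stapler (on its base) in the green tray, then swing the blue frame round to the front over the board and press it down until its metal tab sits fully home between the two guide rods. Do not knock over any bottle or disturb the other things on the table.

Things in the scene. Friction and masses are not known exactly. Their poses are not given: they have to be found in the camera images.
- press: fixed grey steel base of a small two-colour printing carousel, legs 12 mm thick on rubber feet. Origin: on the table under the turning axis of the hub; its own -x axis points to the FRONT, from the hub to the printing board; z up
- hub_axis (a point): point on the vertical turning axis, 57 mm above the table, at the height of the frame hinges; axes as the base's. Round this axis turns an aluminium hub (radius 46 mm, its top 84 mm above the table) that carries two hinged stencil frames, blue and red, one on either side
- board (a point): centre of the top face of the pale wooden printing board, 135 mm in front of the turning axis: 115 mm (along the base's x) by 100 mm, top 48 mm above the table, with a sheet of paper on it
- gate_mid (a point): gate in front of the board: point midway between two upright steel guide rods (10 mm thick), 222 mm from the turning axis, 52.5 mm above the table; axes as the base's. The rods are 35.6 mm apart (clear) up to 66 mm above the table, then flare to 62 mm apart at their tops, 93 mm above the table: they guide in a tab that comes down up to about 12 mm off to the side
- carousel (a joint): turn of the hub in rad, no stops: 0 = blue frame points straight to the front over the board; positive = it stands that far round to the LEFT of the front as the robot sees it (pi/2: along the base's +y) and comes home by turning counter-clockwise seen from above. Turns easily (friction 0.06 N m), stays where it is left
- blue_frame (a joint): hinge of the blue frame in rad: 0 = raised (slopes up outwards from the hub by 0.35 rad), 0.35 = down, level, fully home 2 mm over the board. Stays at any angle; pressing it down at the knob takes 1 to 2 N. The hinge is 50 mm from the turning axis and 57 mm above the table; the knob's axis is 147 mm from the hinge
- blue_frame_knob (a point): middle of the round blue knob on the outer end of the blue frame, 23 mm diameter (17 mm at the foot), 32 mm tall; this point is 17 mm above the frame's upper face and 15 mm below the knob's top. From the turning axis 180 mm when raised, 197 mm down; above the table 130 mm raised, 81 mm down. Site axes: z up along the knob (leans inwards with the frame), -x outwards along the frame
- blue_frame_tab (a point): near the end of the steel tab, 30 mm wide and 5 mm thick, on the outer end of the blue frame, 172 mm from the hinge; it goes between the guide rods and swings over them while raised. The frame: wood, 14 mm thick, 110 mm wide, from 41 to 205 mm from the axis, a blue sheet in it. Its tab point lies on gate_mid when home. The red frame across the hub is the same in red
- red_bottle: squeeze bottle of red paint standing upright, 155 mm tall: round body, 57 mm diameter up to 97 mm, sloping shoulders, white cap of 31 mm diameter from 121 to 144 mm, thin nozzle on top. Origin: centre of its underside; z up. About 200 g. One of the three bottles, any of them, stands beside the board (100 to 210 mm from the turning axis), in the blue frame's path; the others stand well clear
- yellow_bottle: squeeze bottle of yellow paint standing upright, 150 mm tall: round body, 57 mm diameter up to 97 mm, sloping shoulders, white cap of 31 mm diameter from 117 to 139 mm, thin nozzle on top. Origin: centre of its underside; z up. About 200 g. One of the three bottles, any of them, stands beside the board (100 to 210 mm from the turning axis), in the blue frame's path; the others stand well clear
- white_bottle: squeeze bottle of white paint standing upright, 145 mm tall: round body, 57 mm diameter up to 97 mm, sloping shoulders, white cap of 31 mm diameter from 113 to 134 mm, thin nozzle on top. Origin: centre of its underside; z up. About 200 g. One of the three bottles, any of them, stands beside the board (100 to 210 mm from the turning axis), in the blue frame's path; the others stand well clear
- stapler: blue desk stapler lying on its base on the printing board, 128 mm long (its own y), 31 mm wide, 40 mm tall; base plate 30 mm wide and 7 mm thick, the upper arm 20 mm wide from 16 to 40 mm above its underside: grip across the arm near the middle. Origin: centre of its underside. Weighs about 190 g
- tray: green plastic tray with low walls, fixed to the table, outside 175 mm (its x) by 265 mm (its y), 29 mm tall with the rim, walls and floor 4 mm thick. Origin: centre of its underside. At its -y end lies a glue stick; the rest, from about y = -85 to +125 mm, is free
- glue_stick: red and white glue stick lying in the tray at its -y end across it, 26 x 92 (its y) x 26 mm; origin: centre of its underside. To be left alone
- green_tube: white paint tube with green cap lying on the table to the left, 38 x 112 (its y) x 25 mm; origin: centre of its underside. To be left alone
- tape_roll: roll of masking tape lying flat, 100 mm across, 25 mm tall, on the table to the left, near the front edge; origin: centre of its underside. To be left alone
Mind the look-alikes: they are no part of the job. Leave any purple look-alike of the red_bottle alone.

How it is judged:
By the outcome, as a careful person would: the job done as asked, in the order asked, and still so for the second after the job is handed in, with the robot touching nothing.
It also fails if it takes over 72 s, if anything falls off the work surface, if the arm or the gripper's body presses on something with over 40 N, if the wrist force passes 120 N, or if a joint passes its speed limit or range.

## Working session

There is one attempt and no reset: what is moved stays moved. The work goes in short steps, Python scripts to look and compute and a shell command to move; the robot and the scene stay as the last step left them, time stands still between calls to the robot, and variables do not carry over. Pictures are saved under pics/ and viewed, at most 10 in all, crops included, and the job is handed in when it is done.

```bash
ls; mkdir -p pics; python3 - <<'E'
from plant import get_obs, viewer, manip
import cv2
for n in ("scene","top"):
    im=viewer.get_image(n); cv2.imwrite(f"pics/{n}0.png",im["color"][:,:,::-1])
    print(n,im["fx"],im["cx"],im["cy"],im["R"],im["t"])
o=get_obs(); print(o["time"],o["tool_pos"],o["eef_rot"],o["width"],manip.grip_depth)
E
```

```text
pics
scene 413.05180631754473 315.21690119935374 206.90877325578631 [[-0.76349853 -0.645804   -0.00267903]
 [-0.30037481  0.35878281 -0.88377026]
 [ 0.57170356 -0.67395258 -0.4679134 ]] [0.44365335 0.2327702  1.43362362]
top 472.4117418882469 316.05834617657376 199.09024780531007 [[ 0.07111686 -0.99745694  0.00469591]
 [-0.97295986 -0.07040591 -0.2199821 ]
 [ 0.21975329  0.01107551 -0.97549261]] [0.05536332 0.54170073 1.58792607]
0.1 [ 0.14164667 -0.60828387  0.21394077] [[ 9.73944994e-01  2.26784212e-01 -2.66074240e-04]
 [ 2.26784367e-01 -9.73944255e-01  1.19980286e-03]
 [ 1.29548680e-05 -1.22888346e-03 -9.99999245e-01]] 1.0006519088875723 0.0187
```

View pics/scene0.png

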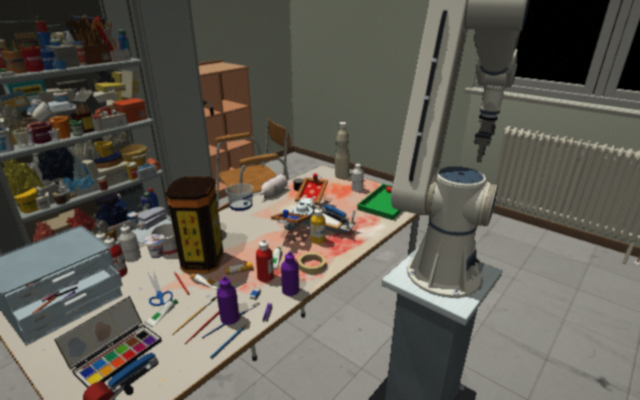

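View pics/top0.png

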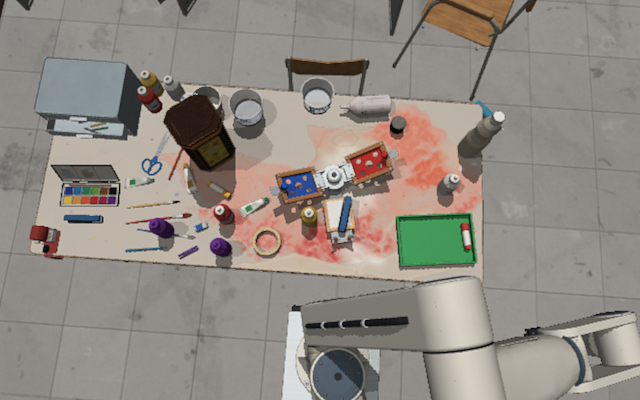

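The top view shows the yellow bottle at about (309,215) between the blue frame (298,185) and the board. The stapler is on the board at (346,214), the hub at (335,177) and the tray at (436,241) with the glue stick at its right end. I'll look at an enlarged crop next.

```bash
cat > h.py <<'E'
import numpy as np, cv2
from plant import get_obs, viewer
def ray(im,u,v):
    K=np.array([[im["fx"],0,im["cx"]],[0,im["fy"],im["cy"]],[0,0,1]])
    if "R" in im: R,t=np.array(im["R"]),np.array(im["t"]); c=-R.T@t; d=R.T@np.linalg.inv(K)@[u,v,1]
    else:
        T=np.array(im["tool_from_camera"]); Rw=np.array(im["o"]["eef_rot"])
        c=Rw@T[:3,3]+im["o"]["tool_pos"]; d=Rw@T[:3,:3]@np.linalg.inv(K)@[u,v,1]
    return c,d
def onz(im,u,v,z):
    c,d=ray(im,u,v); return c+d*(z-c[2])/d[2]
def proj(im,X):
    p=np.array(im["R"])@X+im["t"]; return im["fx"]*p[0]/p[2]+im["cx"], im["fy"]*p[1]/p[2]+im["cy"]
def get(n):
    o=get_obs(); im=viewer.get_image(n); im["o"]=o; return im
E
python3 - <<'E'
from h import *
im=get("top"); c=im["color"][140:280,255:495,::-1]
cv2.imwrite("pics/top1.png",cv2.resize(c,None,fx=3.3,fy=3.3,interpolation=cv2.INTER_CUBIC))
for n,u,v,z in [("hub",335,177,.084),("bottlebase",309,222,0),("cap",309,210,.139),("st",346,214,.088),("bottomrim",436,241,.029),("bk",282,188,.13)]: print(n,onz(im,u,v,z).round(3))
E
```

```text
hub [0.614 0.034 0.084]
bottlebase [0.464 0.114 0.   ]
cap [0.48  0.114 0.139]
st [ 0.486 -0.012  0.088]
bottomrim [ 0.424 -0.334  0.029]
bk [0.55 0.21 0.13]
```

View pics/top1.png

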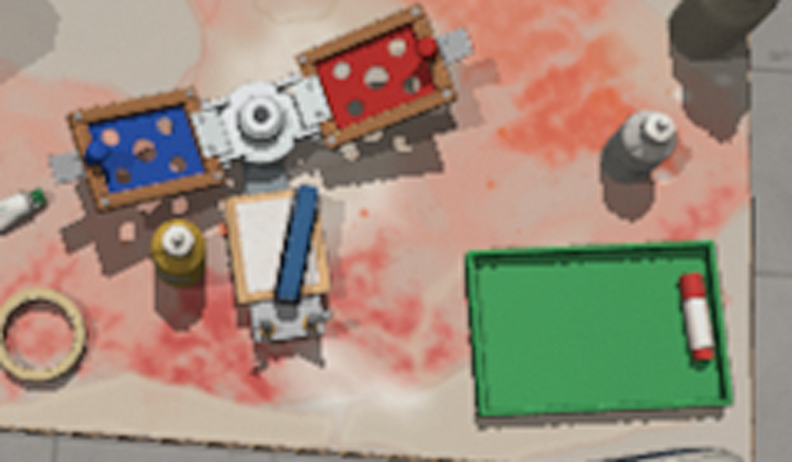

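The enlarged crop confirms the layout: yellow bottle cap at crop (178,238), stapler from (308,188) to (288,298), rod tops near (266,328) and (322,322), blue knob at (95,150) and hub cap at (262,115). Next I measure these with masks.

```bash
python3 - <<'E'
from h import *
im=get("top"); sc=get("scene")
f=lambda cx,cy:(255+(cx+.5)/3.3-.5,140+(cy+.5)/3.3-.5)
for n,cx,cy,z in [("hubcap",262,115,.09),("nozzle",178,238,.145),("st1",308,188,.088),("st2",288,298,.088),("rodL",266,328,.093),("rodR",322,322,.093),("knob",95,150,.14),("bd_fl",238,304,.048),("bd_bl",229,196,.048),("bd_fr",326,290,.048)]:
    print(n,onz(im,*f(cx,cy),z).round(4))
hsv=cv2.cvtColor(im["color"],cv2.COLOR_RGB2HSV)
def blob(lo,hi,roi,z,name):
    m=cv2.inRange(hsv,lo,hi); k=np.zeros_like(m); x0,y0,x1,y1=roi; k[y0:y1,x0:x1]=m[y0:y1,x0:x1]
    c=max(cv2.findContours(k,0,1)[0],key=cv2.contourArea); r=cv2.minAreaRect(c); b=cv2.boxPoints(r)
    print(name,cv2.contourArea(c),r,[tuple(onz(im,*p,z)[:2].round(4)) for p in b],"c",onz(im,*r[0],z)[:2].round(4)); return c
blob((50,100,60),(80,255,255),(380,200,495,280),.029,"tray")
blob((95,80,40),(125,255,255),(330,190,360,235),.088,"stapler")
blob((18,120,60),(32,255,255),(295,200,325,235),.08,"bottle")
blob((95,80,40),(125,255,255),(270,165,325,205),.1,"bluesheet")
# scene bottle: yellow + cap
h2=cv2.cvtColor(sc["color"],cv2.COLOR_RGB2HSV); m=cv2.inRange(h2,(18,120,60),(32,255,255)); m[:205]=0;m[250:]=0;m[:,:300]=0;m[:,345:]=0
c=max(cv2.findContours(m,0,1)[0],key=cv2.contourArea); print("scene bottle",cv2.boundingRect(c),cv2.minAreaRect(c)[0])
for b in [(.47,.114,.0),(.47,.114,.097),(.47,.114,.15)]: print(proj(sc,np.array(b)),proj(im,np.array(b)))
E
```

```text
hubcap [0.6213 0.0377 0.09  ]
nozzle [0.4729 0.1145 0.145 ]
st1 [ 0.5467 -0.015   0.088 ]
st2 [ 0.4297 -0.0011  0.088 ]
rodL [0.3966 0.0197 0.093 ]
rodR [ 0.4068 -0.0368  0.093 ]
knob [0.5582 0.2051 0.14  ]
bd_fl [0.4261 0.0489 0.048 ]
bd_bl [0.5413 0.0662 0.048 ]
bd_fr [ 0.4476 -0.0424  0.048 ]
tray 3674.0 ((435.91326904296875, 239.04832458496094), (49.906288146972656, 78.32268524169922), 87.45519256591797) [(np.float64(0.5031), np.float64(-0.1904)), (np.float64(0.5356), np.float64(-0.4664)), (np.float64(0.3601), np.float64(-0.4736)), (np.float64(0.3287), np.float64(-0.204))] c [ 0.4308 -0.3335]
stapler 190.0 ((344.73077392578125, 213.34616088867188), (6.667947769165039, 34.90866470336914), 11.309932708740234) [(np.float64(0.4293), np.float64(0.0121)), (np.float64(0.5496), np.float64(-0.0042)), (np.float64(0.5466), np.float64(-0.0268)), (np.float64(0.4264), np.float64(-0.0103))] c [ 0.4875 -0.0072]
bottle 218.5 ((308.5, 216.0), (20.0, 15.0), 90.0) [(np.float64(0.5039), np.float64(0.1436)), (np.float64(0.5076), np.float64(0.0923)), (np.float64(0.4383), np.float64(0.0873)), (np.float64(0.4346), np.float64(0.1382))] c [0.4709 0.1154]
bluesheet 596.5 ((297.5048522949219, 184.85609436035156), (21.441810607910156, 34.0135612487793), 77.90524291992188) [(np.float64(0.5924), np.float64(0.2271)), (np.float64(0.6261), np.float64(0.115)), (np.float64(0.553), np.float64(0.0943)), (np.float64(0.5199), np.float64(0.2054))] c [0.5726 0.1605]
scene bottle (310, 215, 16, 11) (317.5, 220.0)
(np.float64(318.0597113693947), np.float64(240.5769533682982)) (np.float64(309.10203283553847), np.float64(220.41075701799463))
(np.float64(318.0734384238356), np.float64(219.1346948304146)) (np.float64(308.82475980327337), np.float64(215.36457578893226))
(np.float64(318.0812772447391), np.float64(206.89011423465953)) (np.float64(308.6589225299643), np.float64(212.34644983266833))
```

Gate, hub and knob distances match the given ones (224 and 179 mm). The bottle is at about (0.472, 0.114), the front points at about 192° and the carousel stands near +81°. Moving to hover over the bottle.

```bash
python3 -m handwheel '[[0.0243,-0.0315,-0.006,0,0,0,-1],[0.0243,-0.0315,-0.006,0,0,0,-1],[0.0243,-0.0315,-0.006,0,0,0,-1],[0.0243,-0.0315,-0.006,0,0,0,-1],[0.0243,-0.0315,-0.006,0,0,0,-1]]' && python3 -m handwheel '[[0.0243,-0.0315,0,0,0,0,-1],[0.0243,-0.0315,0,0,0,0,-1],[0.0243,-0.0315,0,0,0,0,-1],[0.0243,-0.0315,0,0,0,0,-1],[0.0243,-0.0315,0,0,0,0,-1]]' && python3 -m handwheel '[[0.0243,-0.0315,0,0,0,0,-1],[0.0243,-0.0315,0,0,0,0,-1],[0.0243,-0.0315,0,0,0,0,-1],[0.0243,-0.0315,0,0,0,0,-1],[0.0243,-0.0315,0,0,0,0,-1]]' && python3 -m handwheel '[[0.0243,-0.0315,0,0,0,0,-1],[0.0243,-0.0315,0,0,0,0,-1],[0.0243,-0.0315,0,0,0,0,-1],[0.0,0.0,0,0,0,0,-1],[0,0,0,0,0,0,-1]]'
python3 - <<'E'
from h import *
im=get("wrist"); cv2.imwrite("pics/w1.png",im["color"][:,:,::-1]); o=im["o"]; print(o["time"],o["tool_pos"],o["eef_rot"],im["fx"],im["cx"],im["cy"],im["tool_from_camera"])
E
```

```text
time: 0.75
tool_pos: [0.2247, -0.4262, 0.2447]
eef_rot: [[0.974, 0.226, 0.0], [0.226, -0.974, 0.0], [0.0, -0.0, -1.0]]
ft_force: [-0.0, 0.4, 0.1]
width: 0.998
finger_force: 0.0
time: 1.25
tool_pos: [0.3073, -0.2454, 0.2447]
eef_rot: [[0.974, 0.226, 0.0], [0.226, -0.974, -0.0], [0.0, 0.0, -1.0]]
ft_force: [0.8, -0.4, -0.1]
width: 1.0
finger_force: 0.0
time: 1.75
tool_pos: [0.39, -0.0642, 0.2448]
eef_rot: [[0.974, 0.227, 0.001], [0.227, -0.974, -0.0], [0.001, 0.0, -1.0]]
ft_force: [-0.1, -1.0, 0.2]
width: 1.0
finger_force: 0.0
time: 2.25
tool_pos: [0.4389, 0.0433, 0.2443]
eef_rot: [[0.973, 0.229, -0.001], [0.229, -0.973, -0.0], [-0.001, 0.0, -1.0]]
ft_force: [0.7, -0.2, 0.3]
width: 1.0
finger_force: 0.0
2.25 [0.43894575 0.04326438 0.24433794] [[ 9.73398455e-01  2.29117459e-01 -7.98000009e-04]
 [ 2.29117270e-01 -9.73398774e-01 -3.22041370e-04]
 [-8.50557531e-04  1.30638989e-04 -9.99999630e-01]] 324.119744836045 320.36477230467113 195.5422475604779 [[ 6.12784882e-04 -9.67867494e-01 -2.51460013e-01  7.15197749e-02]
 [ 9.99999440e-01  8.10108941e-04 -6.81196068e-04 -4.65399724e-04]
 [ 8.63017536e-04 -2.51459455e-01  9.67867448e-01 -1.70495906e-01]
 [ 0.00000000e+00  0.00000000e+00  0.00000000e+00  1.00000000e+00]]
```

View pics/w1.png

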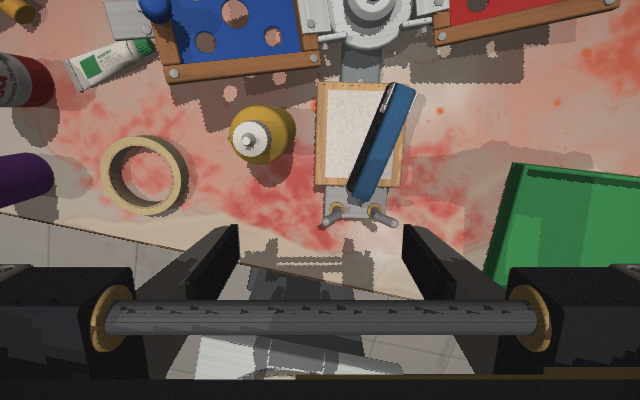

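The wrist view shows the nozzle at (248,141), the stapler top from about (401,87) to (361,195), the rod tips at (327,221) and (394,222) and the hub cap at about (373,5).

```bash
python3 - <<'E'
from h import *
im=get("wrist"); hsv=cv2.cvtColor(im["color"],cv2.COLOR_RGB2HSV)
for n,u,v,z in [("nozzle",248,141,.15),("cap",251,140,.139),("rodL",327,221,.093),("rodR",394,222,.093),("bd_fl",316,186,.048),("bd_fr",401,186,.048),("bd_bl",319,82,.048),("bd_br",408,83,.048)]: print(n,onz(im,u,v,z).round(4))
def blob(lo,hi,roi):
    m=cv2.inRange(hsv,lo,hi); k=np.zeros_like(m); x0,y0,x1,y1=roi; k[y0:y1,x0:x1]=m[y0:y1,x0:x1]
    c=max(cv2.findContours(k,0,1)[0],key=cv2.contourArea); return c
c=blob((95,80,40),(125,255,255),(330,75,430,210)); r=cv2.minAreaRect(c); print("stapler",r,[onz(im,*p,.088)[:2].round(4) for p in cv2.boxPoints(r)],onz(im,*r[0],.088).round(4))
c=blob((18,110,60),(32,255,255),(220,95,305,175)); (x,y),rr=cv2.minEnclosingCircle(c); print("bottle",x,y,rr,onz(im,x,y,.097).round(4))
o=im["o"]; t=np.array([.472,.115,.25]); print((np.array(o["eef_rot"]).T@(t-o["tool_pos"])).round(4))
E
```

```text
nozzle [0.4721 0.1111 0.15  ]
cap [0.472 0.111 0.139]
rodL [0.4014 0.0273 0.093 ]
rodR [ 0.4163 -0.0413  0.093 ]
bd_fl [0.4252 0.0453 0.048 ]
bd_fr [ 0.4477 -0.0508  0.048 ]
bd_bl [0.5373 0.0679 0.048 ]
bd_br [ 0.5581 -0.0253  0.048 ]
stapler ((382.5533447265625, 142.12510681152344), (21.778188705444336, 122.38777160644531), 21.92177963256836) [array([0.433 , 0.0106]), array([ 0.5513, -0.0038]), array([ 0.5487, -0.0248]), array([ 0.4294, -0.0122])] [ 0.4932 -0.0078  0.088 ]
bottle 260.5 131.5 34.12487030029297 [0.4765 0.1113 0.097 ]
[ 0.049  -0.063  -0.0057]
```

```bash
python3 -m handwheel '[[0.024,-0.029,0,0,0,0,-1],[0.024,-0.0295,0,0,0,0,-1],[0,0,0.04,0,0,0,-1],[0,0,0.04,0,0,0,-1],[0,0,0,0,0,0,-1]]' && python3 -m handwheel '[[0,0,0.03,0,0,0,-1],[0,0,0.016,0,0,0,-1],[0,0,0,0,0,0,-1],[0,0,0,0,0,0,0.2],[0,0,0,0,0,0,1]]' 15 && python3 -m handwheel '[[0,0,0,0,0,0,1],[0,0,0,0,0,0,1],[0,0,0,0,0,0,1],[0,0,0,0,0,0,1],[0,0,0,0,0,0,1]]'
```

```text
time: 2.85
tool_pos: [0.469, 0.1087, 0.1607]
eef_rot: [[0.974, 0.226, -0.008], [0.226, -0.974, -0.002], [-0.008, 0.0, -1.0]]
ft_force: [-0.1, -0.4, 0.6]
width: 0.995
finger_force: 0.0
time: 3.35
tool_pos: [0.4738, 0.1104, 0.1204]
eef_rot: [[0.974, 0.226, 0.002], [0.226, -0.974, 0.001], [0.003, 0.0, -1.0]]
ft_force: [-0.6, 0.0, -0.1]
width: 0.85
finger_force: 0.0
time: 3.85
tool_pos: [0.4726, 0.1106, 0.1186]
eef_rot: [[0.974, 0.227, -0.0], [0.227, -0.974, 0.0], [-0.0, -0.0, -1.0]]
ft_force: [0.9, 0.3, -0.8]
width: 0.414
finger_force: 0.0
```

```bash
python3 -m handwheel '[[0,0,0,0,0,0,1],[0,0,0,0,0,0,1],[0,0,0,0,0,0,1],[0,0,-0.01,0,0,0,1],[0,0,-0.01,0,0,0,1]]' && python3 -m handwheel '[[0,0,-0.03,0,0,0,1],[0,0,-0.03,0,0,0,1],[0,0,-0.03,0,0,0,1],[0,0,-0.03,0,0,0,1],[0,0,0,0,0,0,1]]'
python3 - <<'E'
from h import *
im=get("top"); f=lambda cx,cy:(255+(cx+.5)/3.3-.5,140+(cy+.5)/3.3-.5)
hsv=cv2.cvtColor(im["color"],cv2.COLOR_RGB2HSV)
m=cv2.inRange(hsv,(50,100,40),(80,255,255)); m[:,:380]=0; m[:200]=0
m=cv2.morphologyEx(m,cv2.MORPH_CLOSE,np.ones((9,9)))
c=cv2.convexHull(max(cv2.findContours(m,0,1)[0],key=cv2.contourArea))
a=c
for e in range(1,30):
    a=cv2.approxPolyDP(c,e,True)
    if len(a)==4: break
P=np.array([onz(im,*p,.029)[:2] for p in a[:,0]]); print(a[:,0].tolist(),P.round(4),P.mean(0).round(4),np.linalg.norm(P-np.roll(P,1,0),axis=1).round(3))
g=cv2.inRange(hsv,(165,120,80),(180,255,255))|cv2.inRange(hsv,(0,150,120),(6,255,255)); g[:,:455]=0;g[:,480:]=0;g[:215]=0;g[255:]=0
v,u=np.nonzero(g); print("glue red",u.min(),u.max(),v.min(),v.max(),onz(im,u.mean(),v.mean(),.02).round(3))
E
```

```text
time: 4.35
tool_pos: [0.4724, 0.1105, 0.1391]
eef_rot: [[0.974, 0.227, -0.001], [0.227, -0.974, -0.0], [-0.001, 0.0, -1.0]]
ft_force: [-0.2, 0.9, -0.8]
width: 0.328
finger_force: 15.0
time: 4.85
tool_pos: [0.475, 0.1111, 0.2634]
eef_rot: [[0.974, 0.227, 0.008], [0.227, -0.974, 0.002], [0.008, 0.0, -1.0]]
ft_force: [1.5, 0.2, -1.5]
width: 0.33
finger_force: 15.0
[[470, 213], [475, 262], [400, 265], [397, 216]] [[ 0.5324 -0.4525]
 [ 0.3606 -0.4697]
 [ 0.3317 -0.2111]
 [ 0.5029 -0.195 ]] [ 0.4319 -0.3321] [0.259 0.173 0.26  0.172]
glue red 462 470 223 248 [ 0.467 -0.439  0.02 ]
```

```bash
python3 -m handwheel '[[-0.006,0.016,0,0,0,0,1],[-0.012,0.0305,0,0,0,0,1],[-0.0145,0.037,0,0,0,0,1],[-0.0145,0.037,0,0,0,0,1],[-0.0145,0.037,0,0,0,0,1]]' && python3 -m handwheel '[[-0.0145,0.037,0,0,0,0,1],[-0.0145,0.037,0,0,0,0,1],[-0.0145,0.037,0,0,0,0,1],[-0.0145,0.036,0,0,0,0,1],[-0.0103,0.0265,0,0,0,0,1]]' && python3 -m handwheel '[[0,0,0,0,0,0,1],[0,0,0,0,0,0,1],[0,0,0.03,0,0,0,1],[0,0,0.03,0,0,0,1],[0,0,0,0,0,0,1]]' && python3 -c '
from h import *
im=get("wrist"); cv2.imwrite("pics/w2.png",im["color"][:,:,::-1]); o=im["o"]; print(o["tool_pos"],np.array([.4226,-.2425])-o["tool_pos"][:2])'
```

```text
time: 5.4
tool_pos: [0.4472, -0.058, 0.2575]
eef_rot: [[0.974, 0.227, -0.002], [0.227, -0.974, 0.0], [-0.002, -0.001, -1.0]]
ft_force: [0.4, -0.5, -0.5]
width: 0.332
finger_force: 15.0
time: 5.9
tool_pos: [0.4199, -0.243, 0.2574]
eef_rot: [[0.974, 0.226, -0.002], [0.226, -0.974, 0.001], [-0.002, -0.001, -1.0]]
ft_force: [0.7, -0.8, -1.5]
width: 0.332
finger_force: 15.0
time: 6.4
tool_pos: [0.4188, -0.2385, 0.1951]
eef_rot: [[0.974, 0.228, -0.006], [0.228, -0.974, 0.004], [-0.005, -0.005, -1.0]]
ft_force: [-1.1, -0.4, -0.8]
width: 0.334
finger_force: 15.0
[ 0.41883129 -0.23854393  0.19507026] [ 0.00376871 -0.00395607]
```

View pics/w2.png

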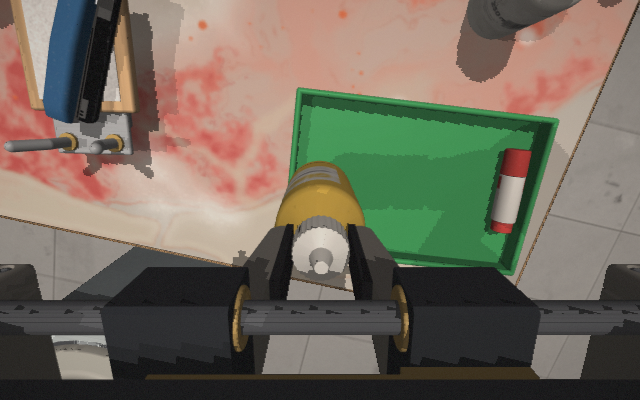

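The bottle hangs upright in the grip, and the tray rim corners show at (297,89), (557,121) and (514,273).

```bash
python3 -c '
from h import *
im=get("wrist"); P=[onz(im,*p,.029)[:2] for p in [(297,89),(557,121),(514,273)]]; print(np.round(P,4),np.linalg.norm(P[0]-P[1]),np.linalg.norm(P[1]-P[2]),(P[0]+P[2])/2); y=(P[0]-P[1])/np.linalg.norm(P[0]-P[1]); print(y, (P[0]+P[2])/2+.09*y, im["o"]["tool_pos"])'
```

```text
[[ 0.5045 -0.1944]
 [ 0.5346 -0.4579]
 [ 0.3647 -0.4796]] 0.265244265977248 0.17121035013506677 [ 0.43462642 -0.33697514]
[-0.11332734  0.99355771] [ 0.42442696 -0.24755495] [ 0.42008556 -0.23935086  0.19715198]
```

```bash
python3 -m handwheel '[[0.0025,0.007,0.02,0,0,0,1],[0,0,0.02,0,0,0,1],[0,0,0.02,0,0,0,1],[0,0,0.008,0,0,0,1],[0,0,0,0,0,0,1]]' && python3 -m handwheel '[[0,0,0.003,0,0,0,1],[0,0,0.002,0,0,0,1],[0,0,0.002,0,0,0,1],[0,0,0,0,0,0,1],[0,0,0,0,0,0,1]]'
```

```text
time: 7.0
tool_pos: [0.4255, -0.2472, 0.1309]
eef_rot: [[0.974, 0.227, -0.0], [0.227, -0.974, 0.0], [-0.0, -0.0, -1.0]]
ft_force: [-0.7, 1.1, -0.8]
width: 0.33
finger_force: 15.0
time: 7.5
tool_pos: [0.4254, -0.2476, 0.1238]
eef_rot: [[0.974, 0.227, 0.0], [0.227, -0.974, -0.0], [0.0, 0.0, -1.0]]
ft_force: [0.3, 0.7, -1.2]
width: 0.335
finger_force: 15.0
```

```bash
python3 -m handwheel '[[0,0,0.001,0,0,0,1],[0,0,0.001,0,0,0,1],[0,0,0,0,0,0,0.2],[0,0,0,0,0,0,0.0],[0,0,0,0,0,0,-0.3]]' && python3 -m handwheel '[[0,0,0,0,0,0,-0.5],[0,0,0,0,0,0,-0.5],[0,0,0,0,0,0,-0.5],[0,0,-0.015,0,0,0,-0.5],[0,0,-0.03,0,0,0,-1]]' && python3 -m handwheel '[[0,0,-0.04,0,0,0,-1],[0,0,-0.04,0,0,0,-1],[0,0,-0.01,0,0,0,-1],[-0.0,-0.0,0,0,0,0,-1],[0,0,0,0,0,0,-1]]' && python3 -c '
from h import *
im=get("wrist"); cv2.imwrite("pics/w3.png",im["color"][:,:,::-1]);print(im["o"]["tool_pos"])
hsv=cv2.cvtColor(im["color"],cv2.COLOR_RGB2HSV)
m=cv2.inRange(hsv,(18,110,60),(32,255,255)); m[:,:200]=0;m[:,440:]=0;m[330:]=0; c=max(cv2.findContours(m,0,1)[0],key=cv2.contourArea); print(cv2.boundingRect(c))'
```

```text
time: 8.0
tool_pos: [0.4253, -0.2475, 0.1215]
eef_rot: [[0.974, 0.227, -0.0], [0.227, -0.974, 0.0], [-0.0, -0.0, -1.0]]
ft_force: [-0.1, -0.4, -1.2]
width: 0.548
finger_force: 0.0
time: 8.5
tool_pos: [0.4239, -0.2466, 0.1653]
eef_rot: [[0.974, 0.227, -0.004], [0.227, -0.974, 0.002], [-0.003, -0.003, -1.0]]
ft_force: [-0.1, -0.2, -0.4]
width: 0.816
finger_force: 0.0
time: 9.0
tool_pos: [0.4247, -0.2471, 0.2555]
eef_rot: [[0.974, 0.227, -0.001], [0.227, -0.974, 0.001], [-0.001, -0.001, -1.0]]
ft_force: [-0.1, 0.5, -0.1]
width: 1.0
finger_force: 0.0
[ 0.42471921 -0.24713713  0.25546054]
(290, 145, 57, 64)
```

View pics/w3.png

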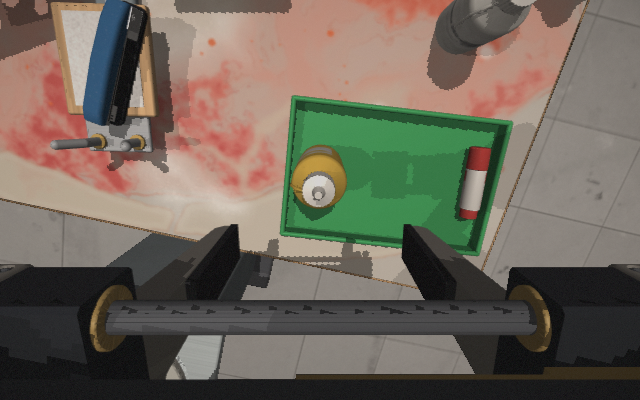

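The bottle stands upright at the tray's left end, seen at (319,185), and the glue stick is untouched. Moving over the stapler, turning, and measuring it from above.

```bash
python3 -m handwheel '[[0.01,-0.018,0,0,0,0,-1],[0.018,-0.033,0,0,0,0,-1],[0.018,-0.033,0,0,0,0,-1],[0.018,-0.033,0,0,0,0,-1],[0.018,-0.033,0,0,0,0,-1]]' && python3 -m handwheel '[[0.018,-0.033,0,0,0,0,-1],[0.0185,-0.0353,0,0,0,0.04,-1],[0,0,0,0,0,0.1,-1],[0,0,0,0,0,0.1,-1],[0,0,0,0,0,0.1,-1]]' && python3 -m handwheel '[[0,0,0,0,0,0,-1],[0,0,0,0,0,0,-1]]' && python3 -c '
from h import *
im=get("wrist"); cv2.imwrite("pics/w4.png",im["color"][:,:,::-1]);o=im["o"];print(o["tool_pos"],np.degrees(np.arctan2(o["eef_rot"][1][0],o["eef_rot"][0][0])))
hsv=cv2.cvtColor(im["color"],cv2.COLOR_RGB2HSV)
m=cv2.inRange(hsv,(95,80,40),(125,255,255)); m[:,:250]=0;m[:,400:]=0;m[270:]=0; m[:60]=0
c=max(cv2.findContours(m,0,1)[0],key=cv2.contourArea); r=cv2.minAreaRect(c); P=np.array([onz(im,*p,.088)[:2] for p in cv2.boxPoints(r)]); print(r,P.round(4),P.mean(0))'
```

```text
time: 9.55
tool_pos: [0.4704, -0.0813, 0.2547]
eef_rot: [[0.974, 0.226, -0.003], [0.226, -0.974, 0.001], [-0.003, -0.001, -1.0]]
ft_force: [1.5, -0.8, -0.0]
width: 0.999
finger_force: 0.0
time: 10.05
tool_pos: [0.4902, -0.0074, 0.2546]
eef_rot: [[0.993, -0.114, -0.003], [-0.114, -0.993, 0.0], [-0.003, 0.0, -1.0]]
ft_force: [-0.6, -0.3, 0.4]
width: 0.999
finger_force: 0.0
time: 10.25
tool_pos: [0.4906, -0.008, 0.2554]
eef_rot: [[0.994, -0.108, -0.002], [-0.108, -0.994, 0.0], [-0.002, 0.0, -1.0]]
ft_force: [-0.1, -0.7, 0.6]
width: 1.0
finger_force: 0.0
[ 0.49058606 -0.00801548  0.25536128] -6.206391075906681
((322.51904296875, 175.99090576171875), (20.05303382873535, 110.31997680664062), 1.080924153327942) [[ 0.4345  0.009 ]
 [ 0.5528 -0.0068]
 [ 0.5502 -0.027 ]
 [ 0.4317 -0.0131]] [ 0.49230562 -0.00947876]
```

View pics/w4.png

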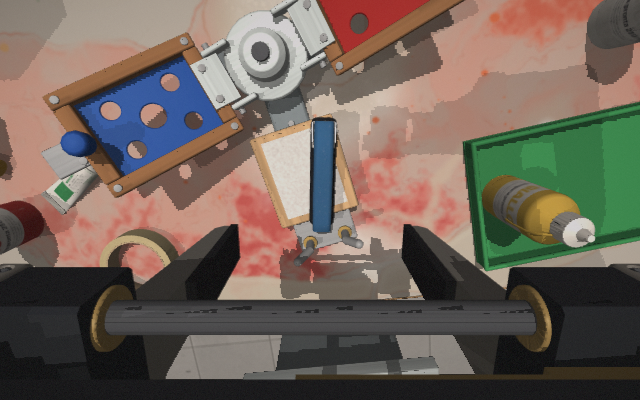

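Seen from above, the stapler is centred under the gripper, from (325,120) to (321,232), and aligned within about 1°. Descending to grip it across the arm.

```bash
python3 -m handwheel '[[0.001,0.0015,0.04,0,0,0.015,-1],[0,0,0.045,0,0,0,-1],[0,0,0.045,0,0,0,-1],[0,0,0.04,0,0,0,-1],[0,0,0.012,0,0,0,-1]]' && python3 -m handwheel '[[0,0,0.01,0,0,0,-1],[0,0,0,0,0,0,0.5],[0,0,0,0,0,0,1],[0,0,0,0,0,0,1],[0,0,0,0,0,0,1]]' 25 && python3 -m handwheel '[[0,0,0,0,0,0,1],[0,0,0,0,0,0,1],[0,0,0,0,0,0,1],[0,0,0,0,0,0,1],[0,0,0,0,0,0,1]]' && python3 -m handwheel '[[0,0,0,0,0,0,1],[0,0,0,0,0,0,1],[0,0,0,0,0,0,1]]'
```

```text
time: 10.8
tool_pos: [0.4891, -0.0097, 0.071]
eef_rot: [[0.992, -0.124, -0.006], [-0.124, -0.992, 0.0], [-0.006, 0.001, -1.0]]
ft_force: [0.6, 0.0, 0.6]
width: 0.998
finger_force: 0.0
time: 11.3
tool_pos: [0.4929, -0.0096, 0.0658]
eef_rot: [[0.992, -0.126, 0.002], [-0.126, -0.992, -0.0], [0.002, -0.0, -1.0]]
ft_force: [0.2, -0.4, 0.1]
width: 0.675
finger_force: 0.0
time: 11.8
tool_pos: [0.492, -0.0096, 0.0645]
eef_rot: [[0.992, -0.126, -0.0], [-0.126, -0.992, -0.0], [-0.0, 0.0, -1.0]]
ft_force: [-0.7, -3.7, 1.7]
width: 0.236
finger_force: 1.3
time: 12.1
tool_pos: [0.492, -0.0097, 0.0645]
eef_rot: [[0.992, -0.126, -0.0], [-0.126, -0.992, -0.0], [-0.0, 0.0, -1.0]]
ft_force: [-0.3, -0.0, 0.1]
width: 0.225
finger_force: 25.0
```

Gripped at 20.7 mm, which matches the arm width. I lift it and turn it so that it lies along the tray with the wrist camera away from the bottle.

```bash
python3 -m handwheel '[[0,0,-0.025,0,0,0,1],[0,0,-0.035,0,0,0,1],[0,0,-0.04,0,0,0.1332,1],[0,0,-0.045,0,0,0.1332,1],[0,0,-0.04,0,0,0.1332,1]]' && python3 -m handwheel '[[0,0,0,0,0,0.1332,1],[0,0,0,0,0,0.1332,1],[0,0,0,0,0,0.1332,1],[0,0,0,0,0,0.1332,1],[0,0,0,0,0,0.1332,1]]' && python3 -m handwheel '[[0,0,0,0,0,0.1332,1],[0,0,0,0,0,0.1332,1],[0,0,0,0,0,0,1]]' && python3 -c '
from h import *
o=get_obs(); print(o["joint_positions"]); d=np.array([.4344,-.3464,.25])-o["tool_pos"]; print(np.array(o["eef_rot"]).T@d, np.degrees(np.arctan2(o["eef_rot"][1][0],o["eef_rot"][0][0])))'
```

```text
time: 12.6
tool_pos: [0.4917, -0.0095, 0.2515]
eef_rot: [[0.862, -0.507, 0.0], [-0.507, -0.862, 0.0], [0.0, -0.0, -1.0]]
ft_force: [0.7, -0.4, -2.2]
width: 0.226
finger_force: 25.0
time: 13.1
tool_pos: [0.4917, -0.0095, 0.2493]
eef_rot: [[0.365, -0.931, -0.001], [-0.931, -0.365, 0.0], [-0.0, 0.001, -1.0]]
ft_force: [0.3, -0.0, -0.7]
width: 0.226
finger_force: 25.0
time: 13.4
tool_pos: [0.4917, -0.0095, 0.2493]
eef_rot: [[0.113, -0.994, -0.001], [-0.994, -0.113, 0.0], [-0.0, 0.001, -1.0]]
ft_force: [-0.1, -0.6, -1.4]
width: 0.224
finger_force: 25.0
[-1.29175929e+00  6.23130914e+00  1.07173715e+02  7.64661103e-03
  6.66326891e+01  1.72211539e+02]
[ 0.32821169  0.09505621 -0.00069965] -83.50633684821779
```

```bash
python3 -m handwheel '[[0.02,0.006,0,0,0,0,1],[0.035,0.01,0,0,0,0,1],[0.04,0.0115,0,0,0,0,1],[0.04,0.0115,0,0,0,0,1],[0.04,0.0115,0,0,0,0,1]]' && python3 -m handwheel '[[0.04,0.0115,0,0,0,0,1],[0.04,0.0115,0,0,0,0,1],[0.035,0.01,0,0,0,0,1],[0.028,0.008,0,0,0,0,1],[0.01,0.0035,0,0,0,0,1]]' && python3 -m handwheel '[[0,0,0,0,0,0,1],[0,0,0,0,0,0,1]]' && python3 -c '
from h import *
im=get("wrist"); cv2.imwrite("pics/w5.png",im["color"][:,:,::-1]); o=im["o"]; d=np.array([.4344,-.3464,.0205])-o["tool_pos"]; print(o["tool_pos"],np.array(o["eef_rot"]).T@d)
t=get("top"); f=t["color"][190:290,370:500,::-1]; cv2.imwrite("pics/t5.png",cv2.resize(f,None,fx=5,fy=5))'
```

```text
time: 13.9
tool_pos: [0.461, -0.1905, 0.2496]
eef_rot: [[0.115, -0.993, 0.0], [-0.993, -0.115, 0.0], [-0.0, -0.0, -1.0]]
ft_force: [0.2, -0.4, -1.7]
width: 0.223
finger_force: 25.0
time: 14.4
tool_pos: [0.4338, -0.3485, 0.2493]
eef_rot: [[0.112, -0.994, -0.0], [-0.994, -0.112, -0.0], [0.0, 0.0, -1.0]]
ft_force: [-0.5, 0.7, -1.3]
width: 0.222
finger_force: 25.0
time: 14.6
tool_pos: [0.4345, -0.3452, 0.2493]
eef_rot: [[0.113, -0.994, -0.0], [-0.994, -0.113, 0.001], [-0.001, 0.0, -1.0]]
ft_force: [0.3, 0.9, -1.9]
width: 0.224
finger_force: 25.0
[ 0.43445955 -0.34518853  0.24932891] [1.43796234e-03 1.35588035e-04 2.28827567e-01]
```

View pics/w5.png

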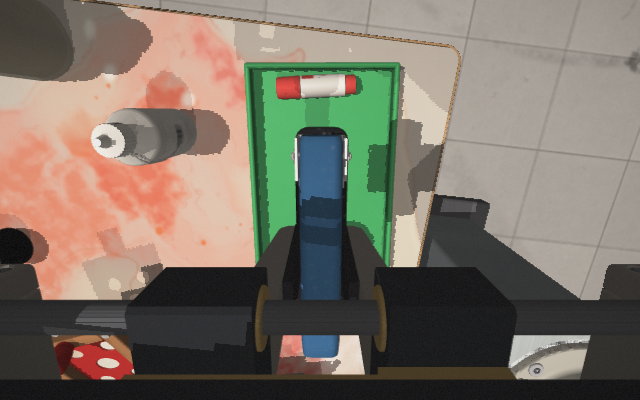

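The stapler hangs level and parallel to the tray walls. Its front end is at row 128 and the near edge of the glue stick is at row 98. Checking the gap before lowering.

```bash
python3 -c '
from h import *
im=get("wrist"); R=np.array(im["o"]["eef_rot"])
for u,v,z in [(316,98,.015),(316,98,.026),(321,128,.258),(321,356,.27),(250,140,.029),(397,140,.029),(247,64,.029),(400,64,.029)]: print(u,v,(R.T@(onz(im,u,v,z)-im["o"]["tool_pos"])).round(4))'
```

```text
316 98 [ 0.085  -0.0061  0.2345]
316 98 [ 0.0846 -0.006   0.2235]
321 128 [ 0.0619 -0.0006 -0.0085]
321 356 [-0.0603 -0.0005 -0.0204]
250 140 [ 0.0364 -0.0849  0.2205]
397 140 [0.0365 0.0906 0.2205]
247 64 [ 0.1212 -0.0836  0.2205]
400 64 [0.1213 0.0889 0.2205]
```

```bash
python3 -m handwheel '[[0.007,0.003,0.03,0,0,0,1],[0,0,0.045,0,0,0,1],[0,0,0.045,0,0,0,1],[0,0,0.045,0,0,0,1],[0,0,0.03,0,0,0,1]]' && python3 -m handwheel '[[0,0,0.018,0,0,0,1],[0,0,0.008,0,0,0,1],[0,0,0.003,0,0,0,1],[0,0,0.002,0,0,0,1],[0,0,0,0,0,0,1]]' && python3 -m handwheel '[[0,0,0.001,0,0,0,1],[0,0,0.001,0,0,0,1],[0,0,0,0,0,0,1]]'
```

```text
time: 15.25
tool_pos: [0.4316, -0.3516, 0.052]
eef_rot: [[0.114, -0.994, -0.002], [-0.994, -0.114, 0.002], [-0.002, 0.002, -1.0]]
ft_force: [0.3, 0.1, -0.4]
width: 0.221
finger_force: 25.0
time: 15.75
tool_pos: [0.433, -0.3538, 0.0245]
eef_rot: [[0.113, -0.994, 0.001], [-0.994, -0.113, -0.001], [0.001, -0.001, -1.0]]
ft_force: [0.1, 0.7, -1.3]
width: 0.224
finger_force: 25.0
time: 16.05
tool_pos: [0.4324, -0.3536, 0.0219]
eef_rot: [[0.112, -0.994, 0.0], [-0.994, -0.112, -0.0], [0.0, -0.0, -1.0]]
ft_force: [-0.2, -0.3, -1.8]
width: 0.226
finger_force: 25.0
```

```bash
python3 -m handwheel '[[0,0,0.001,0,0,0,1],[0,0,0.001,0,0,0,1],[0,0,0,0,0,0,1]]' && python3 -m handwheel '[[0,0,0,0,0,0,0.4],[0,0,0,0,0,0,0.2],[0,0,0,0,0,0,0],[0,0,0,0,0,0,0],[0,0,0,0,0,0,0]]' && python3 -m handwheel '[[0,0,-0.02,0,0,0,0],[0,0,-0.045,0,0,0,0],[0,0,-0.045,0,0,0,-0.3],[0,0,-0.045,0,0,0,-0.3],[0,0,-0.045,0,0,0,-0.3]]' && python3 -m handwheel '[[0,0,-0.025,0,0,0,-0.3],[0,0,0,0,0,0,-0.3],[0,0,0,0,0,0,-0.3]]' && python3 -c '
from h import *
im=get("wrist"); cv2.imwrite("pics/w6.png",im["color"][:,:,::-1]); print(im["o"]["tool_pos"],im["o"]["joint_positions"])'
```

```text
time: 16.35
tool_pos: [0.4323, -0.3537, 0.0204]
eef_rot: [[0.112, -0.994, 0.0], [-0.994, -0.112, -0.0], [0.0, 0.0, -1.0]]
ft_force: [-2.8, 1.8, 10.2]
width: 0.228
finger_force: 25.0
time: 16.85
tool_pos: [0.4323, -0.3534, 0.0195]
eef_rot: [[0.112, -0.994, -0.0], [-0.994, -0.112, 0.0], [-0.0, 0.0, -1.0]]
ft_force: [0.4, 0.7, -0.5]
width: 0.502
finger_force: 0.0
time: 17.35
tool_pos: [0.4321, -0.3533, 0.2215]
eef_rot: [[0.112, -0.994, 0.0], [-0.994, -0.112, 0.0], [-0.0, -0.0, -1.0]]
ft_force: [1.0, -0.5, 0.0]
width: 0.65
finger_force: 0.0
time: 17.65
tool_pos: [0.4322, -0.3534, 0.2445]
eef_rot: [[0.112, -0.994, 0.0], [-0.994, -0.112, -0.0], [0.0, -0.0, -1.0]]
ft_force: [-1.6, 0.3, -0.7]
width: 0.651
finger_force: 0.0
[ 0.43222199 -0.35341474  0.24449822] [-3.94255217e+01  1.26601494e+01  9.99962244e+01 -3.89210302e-04
  6.73142090e+01  1.34122243e+02]
```

View pics/w6.png

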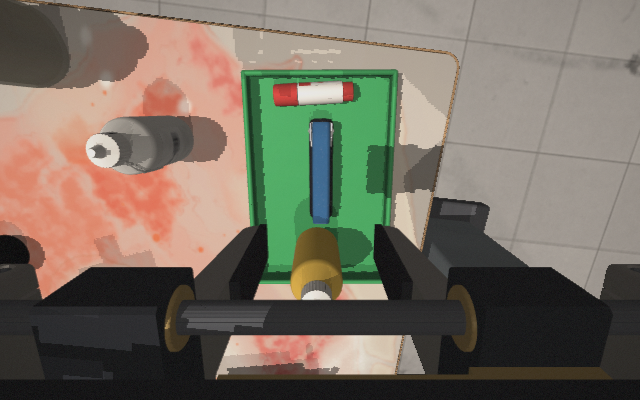

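The stapler lies on its base between the glue stick (314,93) and the bottle (317,265), with clear gaps. Next I turn the tool and go over the blue knob.

```bash
R='x'; python3 -m handwheel '[[0,0,0,0,0,-0.14,-0.3],[0,0,0,0,0,-0.14,-0.3],[0,0,0,0,0,-0.14,-0.3],[0,0,0,0,0,-0.14,-0.3],[0,0,0,0,0,-0.14,-0.3]]' && python3 -m handwheel '[[0,0,0,0,0,-0.14,-0.3],[0,0,0,0,0,-0.14,-0.3],[0,0,0,0,0,-0.14,-0.3],[0,0,0,0,0,-0.14,-0.3],[0,0,0,0,0,-0.14,-0.3]]' && python3 -m handwheel '[[0,0,0,0,0,-0.14,-0.3],[0,0,0,0,0,-0.14,-0.3],[0,0,0,0,0,-0.14,-0.3],[0,0,0,0,0,-0.14,-0.3],[0,0,0,0,0,-0.14,-0.3]]' && python3 -m handwheel '[[0,0,0,0,0,-0.14,-0.3],[0,0,0,0,0,-0.14,-0.3],[0,0,0,0,0,-0.14,-0.3],[0,0,0,0,0,-0.14,-0.3],[0,0,0,0,0,-0.14,-0.3]]' && python3 -m handwheel '[[0,0,0,0,0,-0.14,-0.3],[0,0,0,0,0,-0.14,-0.3],[0,0,0,0,0,-0.14,-0.3],[0,0,0,0,0,-0.14,-0.3],[0,0,0,0,0,0,-0.3]]' && python3 -c '
from h import *
o=get_obs(); print(o["joint_positions"]); d=np.array([.56,.206,.2445])-o["tool_pos"]; print(np.array(o["eef_rot"]).T@d, np.degrees(np.arctan2(o["eef_rot"][1][0],o["eef_rot"][0][0])))'
```

```text
time: 18.2
tool_pos: [0.4314, -0.3528, 0.2423]
eef_rot: [[0.73, -0.683, -0.003], [-0.683, -0.73, 0.002], [-0.004, 0.0, -1.0]]
ft_force: [0.0, -0.2, 0.8]
width: 0.65
finger_force: 0.0
time: 18.7
tool_pos: [0.4314, -0.3528, 0.2423]
eef_rot: [[0.999, -0.052, -0.003], [-0.052, -0.999, 0.002], [-0.003, -0.002, -1.0]]
ft_force: [-0.4, -0.7, 0.2]
width: 0.648
finger_force: 0.0
time: 19.2
tool_pos: [0.4314, -0.3528, 0.2423]
eef_rot: [[0.798, 0.603, -0.003], [0.603, -0.798, 0.002], [-0.001, -0.004, -1.0]]
ft_force: [0.1, 1.4, -0.3]
width: 0.648
finger_force: 0.0
time: 19.7
tool_pos: [0.4314, -0.3528, 0.2423]
eef_rot: [[0.221, 0.975, -0.003], [0.975, -0.221, 0.002], [0.002, -0.003, -1.0]]
ft_force: [0.6, 0.4, 0.3]
width: 0.651
finger_force: 0.0
time: 20.2
tool_pos: [0.4315, -0.3528, 0.2425]
eef_rot: [[-0.327, 0.945, -0.003], [0.945, 0.327, 0.002], [0.003, -0.002, -1.0]]
ft_force: [0.4, 0.2, 0.1]
width: 0.646
finger_force: 0.0
[-3.94263271e+01  1.28072293e+01  1.00065067e+02 -9.72504346e-04
  6.73217505e+01 -5.85122804e+01]
[ 0.48611951  0.30415671 -0.00109573] 109.08618280230459
```

```bash
python3 -m handwheel '[[0.02,0.012,-0.004,0,0,0,-0.3],[0.036,0.0225,0,0,0,0,-0.3],[0.039,0.0245,0,0,0,0,-0.3],[0.039,0.0245,0,0,0,0,-0.3],[0.039,0.0245,0,0,0,0,-0.3]]' && python3 -m handwheel '[[0.039,0.0245,0,0,0,0,-0.3],[0.039,0.0245,0,0,0,0,-0.3],[0.039,0.0245,0,0,0,0,-0.3],[0.039,0.0245,0,0,0,0,-0.3],[0.039,0.0245,0,0,0,0,-0.3]]' && python3 -m handwheel '[[0.039,0.0245,0,0,0,0,-0.3],[0.039,0.0245,0,0,0,0,-0.3],[0.039,0.0235,0,0,0,0,-0.3],[0,0,0,0,0,0,-0.3],[0,0,0,0,0,0,-0.3]]' && python3 -c '
from h import *
im=get("wrist"); cv2.imwrite("pics/w7.png",im["color"][:,:,::-1]);o=im["o"];print(o["tool_pos"],np.degrees(np.arctan2(o["eef_rot"][1][0],o["eef_rot"][0][0])),o["joint_positions"])'
```

```text
time: 20.7
tool_pos: [0.4777, -0.153, 0.2474]
eef_rot: [[-0.32, 0.947, -0.002], [0.947, 0.32, 0.001], [0.001, -0.001, -1.0]]
ft_force: [0.7, 0.1, -0.4]
width: 0.652
finger_force: 0.0
time: 21.2
tool_pos: [0.5302, 0.0713, 0.2474]
eef_rot: [[-0.32, 0.947, -0.002], [0.947, 0.32, -0.0], [0.0, -0.002, -1.0]]
ft_force: [1.0, -0.2, -0.0]
width: 0.655
finger_force: 0.0
time: 21.7
tool_pos: [0.5605, 0.2041, 0.247]
eef_rot: [[-0.324, 0.946, -0.002], [0.946, 0.324, -0.001], [-0.0, -0.003, -1.0]]
ft_force: [-0.1, -0.6, -0.5]
width: 0.65
finger_force: 0.0
[0.56046951 0.2041438  0.24704252] 108.90533433434581 [ 1.98801808e+01  1.61208604e+01  9.50830449e+01 -1.91392308e-02
  6.89442188e+01  9.81772126e-01]
```

View pics/w7.png

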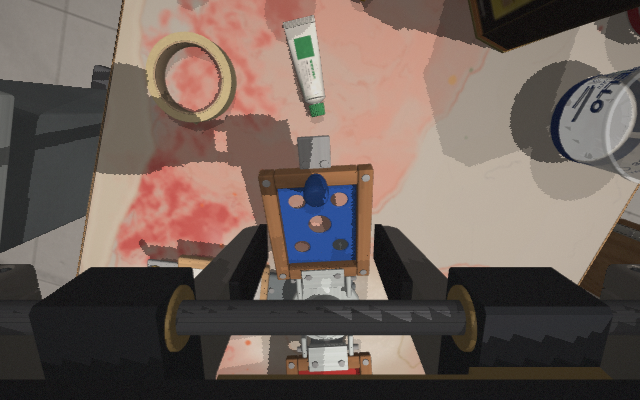

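Now directly over the blue frame: the knob is at (316,190), the tab at (314,150) and the frame is nearly parallel to the tool.

```bash
python3 -c '
from h import *
im=get("wrist"); o=im["o"]; R=np.array(o["eef_rot"]); hub=np.array([.624,.0378])
hsv=cv2.cvtColor(im["color"],cv2.COLOR_RGB2HSV)
for u,v,z in [(316,190,.13),(314,150,.125)]:
    P=onz(im,u,v,z); d=P[:2]-hub; print(P.round(4),(R.T@(P-o["tool_pos"])).round(4),np.hypot(*d).round(4),np.degrees(np.arctan2(d[1],d[0])))
print((R.T@(np.r_[hub,.1]-o["tool_pos"])).round(4))'
```

```text
[0.557  0.2036 0.13  ] [ 0.0016 -0.0029  0.1173] 0.1788 112.012751264828
[0.5437 0.2369 0.125 ] [ 0.0374 -0.0046  0.1223] 0.2147 111.96190911987676
[-0.177   0.007   0.1474]
```

```bash
python3 -m handwheel '[[0.0015,-0.003,0.03,0,0,-0.054,-0.3],[0,0,0.035,0,0,0,-0.3],[0,0,0.035,0,0,0,-0.3],[0,0,0.018,0,0,0,-0.3],[0,0,0.006,0,0,0,-0.1]]' 5 && python3 -m handwheel '[[0,0,0,0,0,0,0.1],[0,0,0,0,0,0,0.38],[0,0,0,0,0,0,0.38],[0,0,0,0,0,0,0.38],[0,0,0,0,0,0,0.38]]' && python3 -c '
from h import *
im=get("wrist"); cv2.imwrite("pics/w8.png",im["color"][:,:,::-1]);o=im["o"];h=np.array([.624,.0378]); d=o["tool_pos"][:2]-h; print(o["tool_pos"],np.hypot(*d),np.degrees(np.arctan2(d[1],d[0])),np.degrees(np.arctan2(o["eef_rot"][1][0],o["eef_rot"][0][0])),o["width"])'
```

```text
time: 22.3
tool_pos: [0.5563, 0.202, 0.1224]
eef_rot: [[-0.373, 0.928, -0.004], [0.928, 0.373, -0.002], [-0.0, -0.004, -1.0]]
ft_force: [-0.2, -0.3, 0.0]
width: 0.584
finger_force: 0.0
time: 22.8
tool_pos: [0.5582, 0.2042, 0.1253]
eef_rot: [[-0.376, 0.927, 0.001], [0.927, 0.376, 0.0], [-0.0, 0.001, -1.0]]
ft_force: [-0.0, -1.1, -0.7]
width: 0.309
finger_force: 0.0
[0.55823309 0.20421422 0.12528108] 0.1789384834841652 111.56393493323137 112.05981113368821 0.3091121138974032
```

View pics/w8.png

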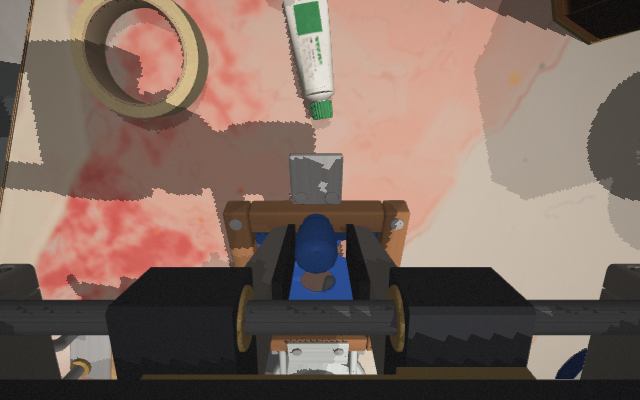

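The knob is between the fingers at (316,243). That was my eleventh picture, one over the limit of ten, so I'll view no more and check by numbers from here. Next I swing the frame round the hub in an arc.

```bash
python3 -m handwheel '[[-0.0002,-0.009,0,0,0,-0.05,0.38],[-0.0009,-0.018,0,0,0,-0.1,0.38],[-0.0009,-0.018,0,0,0,-0.1,0.38],[-0.0009,-0.018,0,0,0,-0.1,0.38],[-0.0009,-0.018,0,0,0,-0.1,0.38]]' && python3 -c '
from h import *
o=get_obs();h=np.array([.624,.0378]); d=o["tool_pos"][:2]-h; print(np.hypot(*d),np.degrees(np.arctan2(d[1],d[0])),np.degrees(np.arctan2(o["eef_rot"][1][0],o["eef_rot"][0][0])),o["ft_force"],o["width"],o["joint_positions"])'
```

```text
time: 23.35
tool_pos: [0.4914, 0.158, 0.1248]
eef_rot: [[-0.744, 0.668, 0.0], [0.668, 0.744, 0.0], [-0.0, 0.001, -1.0]]
ft_force: [1.1, 0.6, 0.5]
width: 0.311
finger_force: 0.2
0.17891074824321426 137.80704028457632 138.10083525317867 [1.0771784  0.58465211 0.47101282] 0.3114238200906541 [ 1.76446061e+01  1.69289317e+01  1.11541392e+02  1.36293953e-02
  5.15016612e+01 -3.04647121e+01]
```

```bash
python3 -m handwheel '[[-0.0009,-0.018,0,0,0,-0.1,0.38],[-0.0009,-0.018,0,0,0,-0.1,0.38],[-0.0009,-0.018,0,0,0,-0.1,0.38],[-0.0009,-0.018,0,0,0,-0.1,0.38],[-0.0009,-0.018,0,0,0,-0.1,0.38]]' && python3 -m handwheel '[[-0.0009,-0.018,0,0,0,-0.1,0.38],[-0.0009,-0.018,0,0,0,-0.1,0.38],[-0.0006,-0.0144,0,0,0,-0.08,0.38],[-0.0003,-0.0108,0,0,0,-0.06,0.38],[-0.0002,-0.009,0,0,0,-0.05,0.38]]' && python3 -m handwheel '[[-0.0001,-0.0045,0,0,0,-0.025,0.38],[0,0,0,0,0,0,0.38],[0,0,0,0,0,0,0.38]]' && python3 -c '
from h import *
im=get("wrist");o=im["o"];h=np.array([.624,.0378]); d=o["tool_pos"][:2]-h; print(np.hypot(*d),np.degrees(np.arctan2(d[1],d[0])),np.degrees(np.arctan2(o["eef_rot"][1][0],o["eef_rot"][0][0])),o["ft_force"],o["width"],o["joint_positions"])
hsv=cv2.cvtColor(im["color"],cv2.COLOR_RGB2HSV); m=cv2.inRange(hsv,(100,100,30),(125,255,255)); m[:,:270]=0;m[:,370:]=0;m[:200]=0;m[275:]=0
for v in (215,225,235,245,255):
    u=np.nonzero(m[v])[0]; print(v,u.min() if len(u) else None,u.max() if len(u) else None)'
```

```text
time: 23.85
tool_pos: [0.45, 0.0788, 0.1248]
eef_rot: [[-0.973, 0.229, 0.0], [0.229, 0.973, 0.0], [-0.0, 0.0, -1.0]]
ft_force: [-0.7, 0.8, 0.1]
width: 0.308
finger_force: 0.2
time: 24.35
tool_pos: [0.4474, 0.0088, 0.1248]
eef_rot: [[-0.988, -0.156, 0.0], [-0.156, 0.988, 0.0], [-0.0, 0.0, -1.0]]
ft_force: [-0.7, 0.8, -0.6]
width: 0.312
finger_force: 0.2
time: 24.65
tool_pos: [0.4483, 0.005, 0.1247]
eef_rot: [[-0.984, -0.177, 0.0], [-0.177, 0.984, 0.0], [-0.0, 0.0, -1.0]]
ft_force: [-0.4, 0.3, -0.1]
width: 0.309
finger_force: 0.0
0.1787446822752481 -169.43429926732966 -169.7912068927198 [-0.37530647  0.30063258 -0.05264631] 0.3085457897720668 [ 4.47474904e-01  1.13542727e+01  1.19378226e+02  4.98004054e-03
  4.92552579e+01 -9.97645684e+01]
215 314 331
225 307 339
235 294 346
245 302 343
255 298 345
```

```bash
python3 -c '
from h import *
im=get("wrist");o=im["o"];h=np.array([.624,.0378]);R=np.array(o["eef_rot"])
hsv=cv2.cvtColor(im["color"],cv2.COLOR_RGB2HSV); m=cv2.inRange(hsv,(12,110,90),(32,255,255)); m[:60]=0;m[262:]=0;m[:,:180]=0;m[:,460:]=0
n,l,s,c=cv2.connectedComponentsWithStats(m)
for i in range(1,n):
    if s[i,4]>15: print("gold",s[i].tolist(),c[i].round(1),hsv[l==i].mean(0).round(0),onz(im,*c[i],.05).round(4))
gm=cv2.inRange(hsv,(0,0,70),(179,45,255)); gm[:60]=0;gm[262:]=0;gm[:,:180]=0;gm[:,460:]=0
n,l,s,c=cv2.connectedComponentsWithStats(gm)
for i in range(1,n):
    if s[i,4]>60: print("grey",s[i].tolist(),c[i].round(1))
for X in [(.4071,-.0091,.093),(.4071,-.0091,.0525)]:
    for k in (-.0355,0,.0355): 
        T=np.array(im["tool_from_camera"]); W=np.array(X)+k*np.array([-.211,.977,0]); p=np.linalg.inv(T)@np.r_[R.T@(W-o["tool_pos"]),1]; print("pred",k,im["fx"]*p[0]/p[2]+im["cx"],im["fy"]*p[1]/p[2]+im["cy"])'
```

```text
gold [334, 135, 21, 15, 117] [342.8 140.2] [ 19. 130. 112.] [0.3973 0.0138 0.05  ]
gold [276, 137, 20, 14, 99] [286.4 141.5] [ 19. 130.  98.] [ 0.4057 -0.0276  0.05  ]
gold [285, 154, 8, 5, 16] [288.8 156.4] [ 19. 129.  91.] [ 0.4165 -0.0241  0.05  ]
gold [229, 210, 47, 52, 1285] [249.1 231.6] [ 13. 135. 150.] [ 0.482  -0.0462  0.05  ]
gold [297, 210, 12, 21, 150] [301.8 219.1] [ 13. 135. 144.] [ 0.4641 -0.0062  0.05  ]
gold [339, 210, 8, 3, 20] [343.  210.9] [ 13. 133. 118.] [0.4515 0.0248 0.05  ]
gold [369, 210, 47, 52, 1330] [394.8 232.7] [ 13. 136. 166.] [0.4622 0.0693 0.05  ]
gold [341, 214, 5, 5, 20] [343.1 215.9] [ 13. 135. 147.] [0.4556 0.0256 0.05  ]
gold [341, 221, 6, 10, 39] [343.6 225.5] [ 13. 135. 142.] [0.4635 0.0276 0.05  ]
grey [183, 60, 125, 62, 3507] [259.1  83.3]
grey [249, 131, 129, 72, 5708] [315.8 163.6]
grey [235, 217, 13, 11, 109] [241.3 222.3]
grey [397, 218, 13, 11, 114] [403.2 222.9]
grey [295, 240, 7, 16, 76] [298.  247.5]
grey [217, 254, 21, 8, 95] [226.3 258.3]
pred -0.0355 251.76973192395258 157.09454571859564
pred 0 308.4907770827266 155.18320171737454
pred 0.0355 365.36304197058405 153.26676202510538
pred -0.0355 262.84248979817016 149.6766215204778
pred 0 310.37000006173673 148.06721828678695
pred 0.0355 358.00363181490155 146.45422150764048
```

```bash
python3 -m handwheel '[[0,-0.003,0,0,0,-0.01,0.38],[0,-0.0027,0,0,0,-0.01,0.38],[0,0,0,0,0,0,0.38],[0,0,0,0,0,0,0.38]]' && python3 -c '
from h import *
im=get("wrist");o=im["o"];h=np.array([.624,.0378]);R=np.array(o["eef_rot"]); d=o["tool_pos"][:2]-h; print(np.hypot(*d),np.degrees(np.arctan2(d[1],d[0]))%360,np.degrees(np.arctan2(o["eef_rot"][1][0],o["eef_rot"][0][0]))%360)
hsv=cv2.cvtColor(im["color"],cv2.COLOR_RGB2HSV); m=cv2.inRange(hsv,(12,110,90),(32,255,255)); m[:60]=0;m[160:]=0;m[:,:180]=0;m[:,460:]=0
n,l,s,c=cv2.connectedComponentsWithStats(m); print([(c[i].round(1),s[i,4]) for i in range(1,n) if s[i,4]>40])
m=cv2.inRange(hsv,(100,100,30),(125,255,255)); m[:,:270]=0;m[:,370:]=0
for v in (212,215,220,225): u=np.nonzero(m[v])[0]; print(v,u.min(),u.max())
for v in range(126,200,8): u=np.nonzero((hsv[v,:,1]<45)&(hsv[v,:,2]>70))[0]; u=u[(u>220)&(u<400)]; g=np.split(u,np.nonzero(np.diff(u)>2)[0]+1); print(v,[(int(x[0]),int(x[-1])) for x in g if len(x)>5])'
```

```text
time: 25.15
tool_pos: [0.4493, -0.0008, 0.1246]
eef_rot: [[-0.98, -0.198, 0.0], [-0.198, 0.98, 0.0], [-0.0, -0.0, -1.0]]
ft_force: [-0.1, 0.3, 0.3]
width: 0.311
finger_force: 0.0
0.17890085981760875 192.4447678351887 191.39641709456708
[(array([296.1, 141.6]), np.int32(117)), (array([351.6, 141. ]), np.int32(111))]Traceback (most recent call last):
  File "<string>", line 7, in <module>
    for v in (212,215,220,225): u=np.nonzero(m[v])[0]; print(v,u.min(),u.max())
                                                               ~~~~~^^
    return umr_minimum(a, axis, None, out, keepdims, initial, where)
ValueError: zero-size array to reduction operation minimum which has no identity
```

```bash
python3 -c '
from h import *
im=get("wrist")
hsv=cv2.cvtColor(im["color"],cv2.COLOR_RGB2HSV)
m=cv2.inRange(hsv,(100,100,30),(125,255,255)); m[:,:270]=0;m[:,370:]=0
for v in (214,218,222,226): u=np.nonzero(m[v])[0]; print(v,u[:1],u[-1:])
for v in range(126,206,6): u=np.nonzero((hsv[v,:,1]<45)&(hsv[v,:,2]>70))[0]; u=u[(u>220)&(u<400)]; g=np.split(u,np.nonzero(np.diff(u)>2)[0]+1); print(v,[(int(x[0]),int(x[-1])) for x in g if len(x)>5])
for v in (160,170,180): print(hsv[v,270:370:5,2].tolist())'
```

```text
214 [317] [332]
218 [313] [336]
222 [311] [338]
226 [309] [340]
126 []
132 [(277, 369)]
138 [(277, 286), (301, 345), (361, 370)]
144 [(277, 282), (305, 341), (364, 370)]
150 [(262, 297), (305, 341), (350, 386)]
156 [(260, 282), (298, 352), (358, 387)]
162 [(265, 272), (277, 369)]
168 [(278, 369)]
174 [(278, 369)]
180 [(278, 368)]
186 [(299, 349)]
192 [(300, 349)]
198 [(300, 348)]
204 []
[96, 83, 63, 84, 82, 84, 101, 102, 104, 103, 102, 102, 102, 101, 105, 104, 101, 114, 113, 100]
[99, 97, 85, 81, 84, 85, 97, 100, 101, 105, 103, 102, 100, 101, 104, 105, 98, 113, 112, 112]
[99, 98, 84, 83, 83, 84, 94, 186, 165, 169, 192, 189, 187, 163, 171, 170, 79, 82, 111, 112]
```

The tab centre (+2.3 mm) lines up with the gate centre (+2.8 mm), well inside the flare. I release the knob, rise, close the fingers and press on the knob top along the hinge arc.

```bash
python3 -m handwheel '[[0,0.002,0,0,0,0,0.2],[0,0,0,0,0,0,0.1],[0,0,-0.02,0,0,0,0.1],[0,0,-0.025,0,0,0,0.1],[0,0,0,0,0,0,1]]' && python3 -m handwheel '[[-0.003,0,0,0,0,0,1],[0,0,0,0,0,0,1],[0,0,0,0,0,0,1],[0,0,0,0,0,0,1],[0,0,0,0,0,0,1]]' && python3 -m handwheel '[[0,0,0,0,0,0,1],[0,0,0.01,0,0,0,1],[0,0,0.01,0,0,0,1],[0,0,0,0,0,0,1]]'
```

```text
time: 25.75
tool_pos: [0.4507, 0.0014, 0.172]
eef_rot: [[-0.98, -0.198, 0.005], [-0.198, 0.98, 0.0], [-0.004, -0.001, -1.0]]
ft_force: [0.4, -0.6, -0.1]
width: 0.387
finger_force: 0.0
time: 26.25
tool_pos: [0.4515, 0.0019, 0.1691]
eef_rot: [[-0.98, -0.198, -0.001], [-0.198, 0.98, 0.0], [0.001, 0.0, -1.0]]
ft_force: [-0.5, 0.2, 0.3]
width: 0.004
finger_force: 0.0
time: 26.65
tool_pos: [0.4505, 0.0019, 0.1478]
eef_rot: [[-0.98, -0.198, -0.003], [-0.198, 0.98, 0.0], [0.003, 0.001, -1.0]]
ft_force: [0.2, 0.2, 0.1]
width: 0.002
finger_force: 0.0
```

```bash
python3 -m handwheel '[[0,0,0.0045,0,0,0,1],[0.003,0,0.0045,0,0,0,1],[0.003,0,0.0045,0,0,0,1],[0.0028,0,0.0045,0,0,0,1],[0,0,0,0,0,0,1]]' && python3 -m handwheel '[[0.0026,0,0.0047,0,0,0,1],[0.0024,0,0.0048,0,0,0,1],[0.0023,0,0.0048,0,0,0,1],[0.0021,0,0.0049,0,0,0,1],[0,0,0,0,0,0,1]]'
```

```text
time: 27.15
tool_pos: [0.4424, 0.0001, 0.131]
eef_rot: [[-0.98, -0.198, -0.001], [-0.198, 0.98, -0.0], [0.001, 0.0, -1.0]]
ft_force: [-0.8, -0.5, -0.3]
width: 0.003
finger_force: 0.0
time: 27.65
tool_pos: [0.4332, -0.0018, 0.1117]
eef_rot: [[-0.98, -0.198, -0.001], [-0.198, 0.98, 0.0], [0.001, 0.0, -1.0]]
ft_force: [0.1, -0.1, 0.1]
width: 0.006
finger_force: 0.0
```

```bash
python3 -m handwheel '[[0.002,0,0.005,0,0,0,1],[0.0018,0,0.005,0,0,0,1],[0.0014,0,0.004,0,0,0,1],[0,0,0,0,0,0,1],[0,0,0,0,0,0,1]]' && python3 -m handwheel '[[0,0,0.001,0,0,0,1],[0,0,0.001,0,0,0,1],[0,0,0.001,0,0,0,1],[0,0,0,0,0,0,1]]' && python3 -c '
from h import *
im=get("wrist"); hsv=cv2.cvtColor(im["color"],cv2.COLOR_RGB2HSV)
print(get_obs()["ft_force"])
for v in range(110,230,6): u=np.nonzero((hsv[v,:,1]<45)&(hsv[v,:,2]>70))[0]; u=u[(u>220)&(u<420)]; g=np.split(u,np.nonzero(np.diff(u)>2)[0]+1); print(v,[(int(x[0]),int(x[-1])) for x in g if len(x)>5], hsv[v,290:360:10,0].tolist())'
```

```text
time: 28.15
tool_pos: [0.4286, -0.0028, 0.0982]
eef_rot: [[-0.98, -0.198, -0.001], [-0.198, 0.98, -0.0], [0.001, 0.0, -1.0]]
ft_force: [-0.3, 0.7, 0.7]
width: 0.005
finger_force: 0.0
time: 28.55
tool_pos: [0.4285, -0.0028, 0.0953]
eef_rot: [[-0.98, -0.198, -0.001], [-0.198, 0.98, -0.0], [0.001, 0.0, -1.0]]
ft_force: [-2.2, -1.4, 4.2]
width: 0.005
finger_force: 1.7
[-1.68372908 -0.73599553  3.29821073]
110 [(240, 275), (296, 306)] [12, 11, 10, 12, 8, 9, 7]
116 [(248, 280), (287, 303)] [12, 12, 10, 10, 9, 8, 9]
122 [(250, 304)] [11, 11, 11, 10, 7, 7, 8]
128 [(247, 298)] [13, 14, 12, 10, 7, 6, 7]
134 [(251, 296)] [10, 11, 11, 8, 5, 3, 6]
140 [(260, 287)] [10, 10, 11, 4, 3, 2, 4]
146 [(269, 275)] [7, 9, 8, 4, 5, 4, 4]
152 [] [8, 8, 5, 7, 5, 8, 4]
158 [] [6, 6, 4, 7, 5, 9, 5]
164 [(270, 291), (298, 371)] [10, 20, 8, 20, 15, 10, 10]
170 [(269, 281), (295, 346), (360, 372)] [19, 12, 23, 10, 0, 8, 19]
176 [(269, 275), (299, 342), (365, 372)] [15, 20, 10, 20, 8, 10, 15]
182 [(269, 275), (299, 342), (366, 371)] [30, 13, 0, 15, 8, 30, 10]
188 [(299, 342)] [10, 12, 0, 0, 30, 10, 15]
194 [(250, 260), (289, 351), (381, 390)] [18, 20, 0, 30, 30, 15, 10]
200 [(250, 262), (269, 363), (378, 391)] [10, 17, 15, 10, 0, 20, 15]
206 [(254, 260), (271, 370)] [15, 23, 0, 10, 30, 30, 165]
212 [] [13, 13, 12, 14, 12, 14, 13]
218 [] [13, 12, 150, 111, 111, 12, 13]
224 [(243, 253), (388, 398)] [13, 13, 110, 111, 108, 13, 13]
```

```bash
python3 -m handwheel '[[0,0,0.001,0,0,0,1],[0,0,0.001,0,0,0,1],[0,0,0,0,0,0,1]]' && python3 -m handwheel '[[0,0,0.001,0,0,0,1],[0,0,0.001,0,0,0,1],[0,0,0,0,0,0,1],[0,0,0,0,0,0,1]]'
```

```text
time: 28.9
tool_pos: [0.4282, -0.0028, 0.0936]
eef_rot: [[-0.98, -0.198, -0.001], [-0.198, 0.98, -0.0], [0.001, 0.0, -1.0]]
ft_force: [-4.5, -1.8, 11.3]
width: 0.009
finger_force: 5.7
time: 29.3
tool_pos: [0.4279, -0.0029, 0.092]
eef_rot: [[-0.98, -0.198, -0.002], [-0.198, 0.98, -0.0], [0.002, 0.0, -1.0]]
ft_force: [-8.1, -1.6, 20.4]
width: 0.008
finger_force: 9.6
```

Force rises at the expected home height. I back off and check that the tab is home.

```bash
python3 -m handwheel '[[0,0,-0.004,0,0,0,1],[0,0,-0.02,0,0,0,1],[0,0,-0.04,0,0,0,1],[0,0,-0.05,0,0,0,1],[0,0,-0.04,0,0,0,1]]' && python3 -m handwheel '[[0,0,0,0,0,0,1],[0,0,0,0,0,0,1]]' && python3 -c '
from h import *
im=get("wrist"); o=im["o"]; hsv=cv2.cvtColor(im["color"],cv2.COLOR_RGB2HSV); R=np.array(o["eef_rot"]); T=np.array(im["tool_from_camera"]); h=np.array([.624,.0378]); th=np.radians(191.5); e=np.array([np.cos(th),np.sin(th)]); n=np.array([-e[1],e[0]])
def pj(r,s,z):
    W=np.r_[h+r*e+s*n,z]; p=np.linalg.inv(T)@np.r_[R.T@(W-o["tool_pos"]),1]; return (im["fx"]*p[0]/p[2]+im["cx"]).round(1),(im["fy"]*p[1]/p[2]+im["cy"]).round(1)
def fr(a,along,up): return .05+along*np.cos(a)-up*np.sin(a), .057+along*np.sin(a)+up*np.cos(a)
for a in (0,.05,.1,.35):
    print(a,"knobtop",pj(*[fr(a,.147,.039)[0],0,fr(a,.147,.039)[1]]),"outer corners up",[pj(fr(a,.155,.007)[0],s,fr(a,.155,.007)[1]) for s in (-.055,.055)],"tab",pj(fr(a,.172,-.0045)[0],0,fr(a,.172,-.0045)[1]))
print(o["tool_pos"])
m=cv2.inRange(hsv,(100,100,20),(125,255,255)); n_,l,s,c=cv2.connectedComponentsWithStats(m); print("blue",[(s[i].tolist(),c[i].round(1).tolist()) for i in range(1,n_) if s[i,4]>40])
w=cv2.inRange(hsv,(8,100,50),(16,220,200)); n_,l,s,c=cv2.connectedComponentsWithStats(w); print("wood",[(s[i].tolist(),c[i].round(1).tolist()) for i in range(1,n_) if s[i,4]>150])
for v in range(90,200,5): u=np.nonzero((hsv[v,:,1]<45)&(hsv[v,:,2]>70))[0]; u=u[(u>220)&(u<420)]; g=np.split(u,np.nonzero(np.diff(u)>2)[0]+1); print(v,[(int(x[0]),int(x[-1])) for x in g if len(x)>4])'
```

```text
time: 29.8
tool_pos: [0.4293, -0.0027, 0.2478]
eef_rot: [[-0.98, -0.198, 0.002], [-0.198, 0.98, 0.0], [-0.002, -0.0, -1.0]]
ft_force: [0.3, 0.4, -0.7]
width: 0.005
finger_force: 0.0
time: 30.0
tool_pos: [0.4295, -0.0027, 0.2459]
eef_rot: [[-0.98, -0.198, 0.003], [-0.198, 0.98, 0.0], [-0.003, -0.0, -1.0]]
ft_force: [-0.2, 0.5, -0.4]
width: 0.006
finger_force: 0.0
0 knobtop (np.float64(320.5), np.float64(183.6)) outer corners up [(np.float64(370.5), np.float64(170.1)), (np.float64(270.6), np.float64(170.2))] tab (np.float64(320.5), np.float64(153.4))
0.05 knobtop (np.float64(320.5), np.float64(187.3)) outer corners up [(np.float64(371.5), np.float64(171.9)), (np.float64(269.5), np.float64(172.0))] tab (np.float64(320.5), np.float64(154.4))
0.1 knobtop (np.float64(320.6), np.float64(191.5)) outer corners up [(np.float64(372.6), np.float64(174.1)), (np.float64(268.4), np.float64(174.2))] tab (np.float64(320.5), np.float64(155.8))
0.35 knobtop (np.float64(320.6), np.float64(220.0)) outer corners up [(np.float64(378.3), np.float64(192.2)), (np.float64(262.8), np.float64(192.3))] tab (np.fl
[... 294 characters left out ...]
8, 59, 126, 30, 246], [468.8, 73.0]), ([272, 169, 47, 98, 1542], [284.4, 205.3]), ([324, 169, 47, 98, 1576], [357.4, 206.5]), ([149, 335, 32, 36, 281], [162.8, 353.9]), ([71, 366, 111, 13, 165], [133.8, 373.7]), ([553, 368, 30, 11, 156], [570.3, 374.4])]
90 [(234, 301)]
95 [(260, 270), (278, 307)]
100 [(267, 271)]
105 [(272, 277)]
110 [(273, 287)]
115 [(276, 293)]
120 [(279, 296), (299, 303)]
125 [(284, 306)]
130 [(287, 299)]
135 []
140 []
145 [(289, 299), (302, 338), (343, 352)]
150 [(289, 293), (308, 333), (348, 352)]
155 [(282, 287), (291, 304), (308, 333), (338, 351), (354, 359)]
160 [(281, 299), (305, 337), (342, 360)]
165 [(290, 351)]
170 []
175 []
180 [(276, 280)]
185 []
190 []
195 []
```

The frame's outer edge (row 169, columns 272–370) matches the level pose. The tab (308–333) is centred between the rods at u = 320.5. One last numeric check of the other objects, comparing the two top views, before I hand in.

```bash
python3 -c '
from h import *
a=cv2.imread("pics/top0.png")[:,:,::-1].astype(int); im=get("top"); b=im["color"].astype(int)
d=(np.abs(a-b).max(2)>45).astype(np.uint8); n,l,s,c=cv2.connectedComponentsWithStats(d)
for i in range(1,n):
    if s[i,4]>12: print(s[i].tolist(),c[i].round(0).tolist())
hsv=cv2.cvtColor(im["color"],cv2.COLOR_RGB2HSV)
for nm,lo,hi in (("yellow",(18,120,60),(32,255,255)),("blue",(95,100,40),(125,255,255))):
    m=cv2.inRange(hsv,lo,hi); m[:,:380]=0; m[:,480:]=0; m[:200]=0; m[270:]=0; n,l,s,c=cv2.connectedComponentsWithStats(m)
    print(nm,[(s[i].tolist(),onz(im,*c[i],.04).round(3).tolist()) for i in range(1,n) if s[i,4]>20])'
```

```text
[270, 117, 124, 162, 8610] [337.0, 193.0]
[332, 173, 7, 6, 24] [334.0, 176.0]
[386, 225, 1, 13, 13] [386.0, 231.0]
[402, 227, 57, 34, 924] [423.0, 242.0]
[352, 237, 5, 6, 18] [354.0, 239.0]
[264, 275, 145, 125, 9066] [338.0, 344.0]
[425, 276, 57, 72, 2340] [456.0, 313.0]
[585, 311, 44, 13, 146] [604.0, 315.0]
[555, 314, 85, 79, 1806] [595.0, 352.0]
[563, 320, 15, 4, 16] [570.0, 322.0]
[612, 324, 28, 41, 806] [627.0, 344.0]
[404, 327, 149, 73, 2514] [473.0, 369.0]
[308, 345, 11, 3, 15] [314.0, 346.0]
[239, 346, 26, 25, 245] [255.0, 361.0]
[502, 358, 76, 6, 112] [539.0, 360.0]
[309, 360, 3, 9, 19] [310.0, 364.0]
[591, 366, 5, 14, 27] [593.0, 371.0]
[596, 373, 11, 6, 17] [601.0, 376.0]
[232, 383, 50, 17, 425] [254.0, 394.0]
[310, 385, 11, 15, 60] [314.0, 395.0]
yellow [([405, 228, 18, 17, 151], [0.431, -0.249, 0.04])]
blue [([424, 236, 35, 7, 197], [0.432, -0.346, 0.04])]
```

Only the carousel, the tray contents and the arm have changed; everything else is where it was. Handing in.

```bash
python3 -c '
from plant import order; print(order.job_done())'
```

```text
the job is handed in; nothing more can be done
None
```

I handed the job in at about 30 s: the yellow bottle stands upright and the stapler sits on its base in the tray, and the blue frame is down with its tab centred between the rods and nothing else disturbed by my camera measurements, but I viewed 11 pictures, one over the limit of 10.

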